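Hold the blade safe's sprung lock open with its key

ROBOT

A 6-joint arm with a two-finger parallel gripper is mounted at the origin on the work surface. World frame = base frame: x ahead of the robot, y to its left, z up, the work surface at z = 0. Lengths are in m, angles in rad, forces in N, time in s.
With the tool pointing down it reaches from about 0.25 to 0.775 m from the base axis. Payload 4 kg.
Tool frame: the origin (TCP) lies at the very end of the fingers, on their centre line; the grasp point (between the pads) lies 19 mm behind it; z points along the fingers, y is the line along which they close (so a half turn about z gives the same grasp; the last joint's range is limited). The gripper opens to 94 mm and grips with 3 to 60 N. Pads are 16 mm wide; open, the fingers measure 119 mm over their backs; the gripper's body (75 mm by 177 mm) begins 78 mm behind the grasp point.
Start: joints at [-1.38, 0.087, 1.371, -0, 1.684, -0.103], TCP at [0.159, -0.526, 0.174] pointing down, gripper open.
Joint ranges: [-3.1, 3.1], [-0.76, 2.03], [0.27, 2.55], [-1.08, 4.22], [0.17, 2.65], [-2.57, 2.57]. Speed limits (rad/s): [2.79, 2.79, 3.14, 3.14, 3.14, 3.14].

INTERFACE

Orientations are given as a rotation vector (axis times angle).
In Python, from cell import bot, imaging gives the robot as it stands.
- The arm moves only by the tool step_arm, never from a script. Its argument "targets" is a list of rows, each an object of numbers: "x", "y", "z": the shift along the tool's x, y, z in mm; "rx", "ry", "rz": the turn, a rotation vector about the tool's x, y, z in degrees. A call has 1 to 20 rows; each row is the pose to reach, as a shift and turn from the pose commanded when the call began, along the tool's axes at that moment; what a row does not reach only later rows make up. A row lasts 1/8 s, in which the tool goes at most 62.5 mm and 10.7 degrees, less where a joint would pass 70% of its speed; a pose out of reach is approached as far as the arm can. A call with a gripper value outside its range is refused whole. "grip" is the finger opening in mm, from 0 to 94, set as the call begins (left out, the last holds). The fingers move at their own pace and stop on an object; "newtons" is the grip in N (left out, the last holds). Time passes only in rows, so rows that repeat a pose let the fingers close. It gives the time, the measured TCP pose, the force, the opening and the grip force at its end, in the units of the state.
- bot.observe(): the state, without advancing time (a new reading comes with each control period).
- imaging.camera(name): name is "scene" or "side" or "wrist"; returns the picture (400x640x3 uint8, blue, green, red); there is no depth.
- imaging.camera_params(name): a dict with "K" (3x3 intrinsics, pixels), "origin" and "orientation" of the camera in the world. Camera axes: x right, y down, z forward; pixel columns grow to the right and rows downward; lengths in m; the calibration is good to about 2 mm. A picture is of the moment at which its call begins: read the wrist's pose just before it. camera_params takes no time and is no camera call; for the wrist camera it gives the pose at the moment of the call.
- bot.finish_job(): hands the job in; it is judged then, once.
The state is a dict: "t": time; "joint_positions": joint angles; "joint_vel": joint speeds; "joint_efforts": joint torques, N m; "tcp_pos": TCP position; "tcp_rot": TCP orientation; "contact_force": force on the tool from outside, world axes, zero at the start; "ft_torque": the same for the moment, N m; "gripper_width": opening from 0.0 (shut) to 1.0 (fully open); "grasp_force": force on a finger pad.
Only numpy, scipy, OpenCV 4.12 (cv2) and the standard library are available. Lean on these libraries where they do the work, as an engineer would, in place of code of your own. Each camera call takes 0.05 s, during which the arm holds its last target. There are 200 camera calls.

TASK

Take the key with the rectangular head out of the wooden stand and push it all the way down into the keyway on top of the grey blade safe, working it past the sticky pins. Then turn it clockwise (seen from above) a quarter turn to its stop, so that the latch bolt is drawn back, and keep it there: the lock springs back if let go, so finish still gripping the turned key. Leave the round-headed key in its slot and do not shift the other things on the bench.

Things in the scene. Friction and masses are not known exactly. Their poses are not given: they have to be found in the camera images.
- key: the right key: grey plastic RECTANGULAR head on a steel blade, about 40 g, standing blade down in the stand. Origin at the blade's lowest point, z up along the key, x through the thickness, y along the width. From the origin up: blade 5 (x) x 14 (y) from 0 to 14, its lowest 3 tapered; round neck 5 in diameter from 14 to 24; head from 24 to 56. Reversible: half a turn makes no difference.
- other_key: the wrong key: same build, but a ROUND grey head (upright cylinder 32 in diameter, 32 high, top 56 above the origin) and a blade 6 x 17 that does not fit the lock. Origin at the blade's lowest point. It stands in the other slot of the stand, 90 from the right key; the two may be swapped. Leave it alone.
- stand: fixed wooden block 60 (x) x 160 (y) x 30 high with two slots 8 (x) x 18.5 (y), 26 deep, at y = -45 and +45 from its middle; a key stands loosely in each, its axes along the block's, head resting on the block's top, blade's tip 24 below the top (6 above the bench). Origin at the centre of the underside.
- lockbox: fixed grey blade safe, 154 (x) x 204 (y), top of its lid 66 high, with a square lock housing 56 x 56 rising from the middle of its lid to 100. Origin at the centre of the underside; z up. The keyway's long side lies along its y axis.
- keyway (a point): centre of the keyway at the upper face of the aluminium plate on the lock housing, 100 above the bench; axes as the safe's (z up). A slot 6.5 (x) x 15.5 (y) through the fixed 5 mm plate; below it the turning plug's slot is 6 x 15.5, its floor 20 below the face. Fully home, the key's tip is 20 below the face and its head 4 above; only then can it turn, and turned it is caught under the plate.
- head (a point): centre of the right key's head, 40 above the key's origin, axes as the key's. The head is 12 thick (x) x 36 wide (y) x 32 high; grip it across the thickness (x).
- pins (a point): in the keyway, 12 below the plate's face, where two sticky sprung pins stick 1.6 out of the plug's slot walls (+x wall 9.5 below the face, -x wall 14.5 below). They make the way in stiff from about 8 below the face on, some 4 to 10 N; if the key sticks, ease off and wiggle it by about 1 mm or 3 degrees.
- cylinder (a joint): rotation of the lock plug, rad: 0 at rest (slot in line with the plate's slot), grows clockwise seen from above, stop at 1.5. A spring turns it back: about 0.03 N m at 0 and 0.1 N m at the stop, plus a little friction. The key has some 0.07 rad of play in the plug, so the hand must turn a little more than the plug.
- bolt (a joint): the steel latch bolt on the lid beside the housing (its -y side), m: 0 shut, drawn back 8 mm per rad by the plug (12 mm at the stop).
- loupe: bystander: small folding loupe, dark metal, 36 x 36 x 45, near the stand's far side. Origin at the underside.
- tape: bystander: paper tape roll 68 in diameter, 19 high, near the stand's robot side. Origin at the underside.
- pencil: bystander: red pencil 174 long, 7.5 thick, lying beside the safe on the robot's side. Origin at mid-length on the underside.
- solvent: bystander: pale plastic bottle 68 in diameter, 170 high, at the left. Origin at the underside.
- paste_jar: bystander: glass jar 84 in diameter, 85 high, at the right. Origin at the underside.
Things that resemble listed ones, but are neither listed nor needed, are in the scene too. Of the things shaped like the stand, the wooden one is meant.

How it is judged:
On the way, in this order (a step that is already met when the one before it is completed fails the run):
1. the key is lifted clear of the stand (z of key in the frame of stand above 0.04 m and contact force between the fingers and key above 1 N), for 0.1 s.
2. the key is fully home in the keyway, the lock not yet turned (horizontal distance between key and keyway below 0.003 m and z of key in the frame of keyway below -0.0175 m and angle between key's own z axis and vertical below 0.12 rad and value of joint cylinder below 0.3 rad), for 0.1 s.
3. the lock is turned to its stop (horizontal distance between key and keyway below 0.003 m and z of key in the frame of keyway below -0.0175 m and angle between key's own z axis and vertical below 0.12 rad and value of joint cylinder above 1.3 rad), for 0.2 s.
At the end, for the whole second after the job is handed in: The right key is upright (0.12 rad), home (tip over 17.5 mm down, within 3 mm of centre); plug past 1.3 rad, bolt past 9.5 mm; fingers grip the key, at rest, not leaning on the safe. Round-headed key upright in its slot (within 15 mm); bystanders within 30 mm of their starts (all of step 3 and value of joint bolt above 0.0095 m and contact force between the fingers and key above 2 N and contact force between the fingers and lockbox below 1 N and linear speed of key below 0.02 m/s and distance of other_key from where it was at the start of the episode below 0.015 m and angle between other_key's own z axis and vertical below 0.2 rad and distance of each of loupe, tape, pencil, solvent, paste_jar from where it was at the start of the episode below 0.03 m); the arm keeps its last pose, push and grip.
It fails at once if the round-headed key is taken out of its slot (distance of other_key from where it was at the start of the episode above 0.02 m).
It fails at once if a bystander is shifted by more than 30 mm (distance of any of loupe, tape, pencil, solvent, paste_jar from where it was at the start of the episode above 0.03 m).
It also fails if it takes over 45 s, if anything falls off the work surface, if the arm or the gripper's body presses on something with over 40 N, if the wrist force passes 120 N, or if a joint passes its speed limit or range.

## Working session

There is one attempt and no reset: what is moved stays moved. The work goes in short steps, Python scripts to look and compute and a tool call to move; the robot and the scene stay as the last step left them, time stands still between calls to the robot, and variables do not carry over. Pictures are saved under pics/ and viewed, at most 10 in all, crops included, and the job is handed in when it is done.

Besides the shell and the picture viewer there is one more tool, called after ">>>" as name(argument=value, ...) on one line, values as JSON. step_arm: Moves the arm, as the interface text tells. Its arguments: {"type":"object","properties":{"targets":{"type":"array","items":{"type":"object","properties":{"x":{"type":"number"},"y":{"type":"number"},"z":{"type":"number"},"rx":{"type":"number"},"ry":{"type":"number"},"rz":{"type":"number"}}}},"grip":{"type":"number"},"newtons":{"type":"number"}},"required":["targets"]}

```bash
mkdir -p pics; python3 - <<'E'
from cell import bot, imaging
import cv2,numpy as np
for n in ("scene","side"):
    p=imaging.camera_params(n); print(n,np.round(p["K"],1).tolist(),np.round(p["origin"],4).tolist(),np.round(p["orientation"],4).tolist())
    cv2.imwrite(f"pics/{n}0.png",imaging.camera(n))
s=bot.observe(); print(s)
E
```

```text
scene [[392.1, 0.0, 321.2], [0.0, 392.1, 194.0], [0.0, 0.0, 1.0]] [1.2022, -0.4471, 0.7593] [-2.0422, -1.0819, 0.5216]
side [[366.1, 0.0, 314.3], [0.0, 366.1, 200.9], [0.0, 0.0, 1.0]] [0.0778, -0.7363, 1.0142] [-2.3224, 0.6231, -0.2723]
{'t': 0.1, 'joint_positions': array([-1.38011428e+00,  8.78795675e-02,  1.37208527e+00,  2.18461042e-05,
        1.68359419e+00, -1.03145937e-01]), 'joint_vel': array([-0.00098786, -0.00096448, -0.00336485, -0.00080586,  0.00263037,
       -0.00127253]), 'joint_efforts': array([ 1.37240851e-03, -3.41251016e+01, -3.03302228e+01,  7.19697587e-02,
        3.04116053e-02, -9.89714840e-05]), 'tcp_pos': array([ 0.15916474, -0.52589212,  0.17273117]), 'tcp_rot': array([-3.10580513e+00, -4.59601481e-01,  1.01014082e-04]), 'contact_force': array([-0.32639169,  0.29257294, -0.57996667]), 'ft_torque': array([0.02174128, 0.01036713, 0.01482248]), 'grasp_force': 0.0, 'gripper_width': 0.99766698176245}
```

View pics/scene0.png

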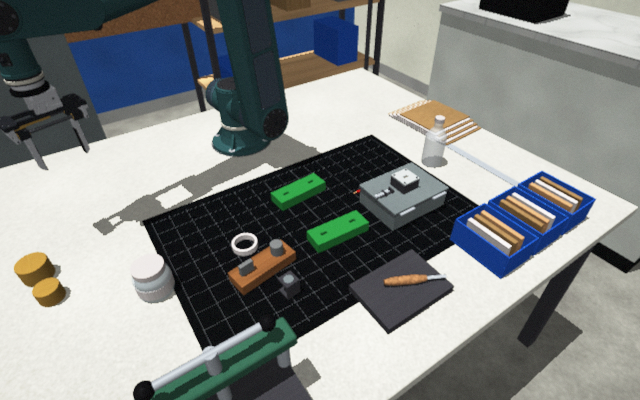

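View pics/side0.png

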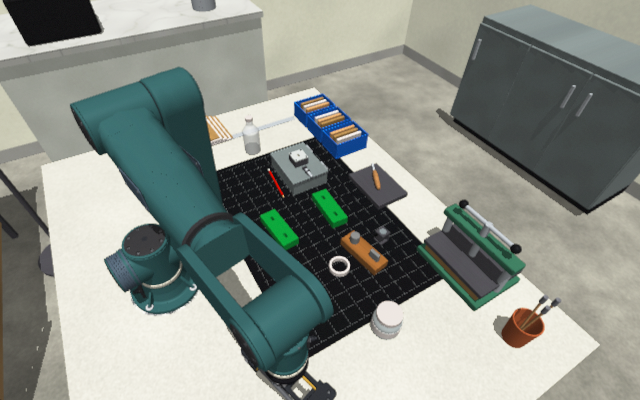

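The wooden stand is at scene (262,267) and side (364,252). The two green blocks are look-alikes, at scene (298,190) and (338,230). The two keys are at scene (245,267), which looks boxy, and (277,247), which looks round. Next is a close crop to confirm.

```bash
python3 - <<'E'
import cv2,numpy as np
a=cv2.imread("pics/scene0.png");b=cv2.imread("pics/side0.png")
c=lambda i,x,y:cv2.resize(i[y:y+60,x:x+80],(400,300),interpolation=cv2.INTER_CUBIC)
d=lambda i,x,y:cv2.resize(i[y:y+75,x:x+100],(400,300),interpolation=cv2.INTER_CUBIC)
cv2.imwrite("pics/crop0.png",np.vstack([np.hstack([c(a,222,234),c(b,324,224)]),np.hstack([d(a,353,152),d(b,255,135)])]))
E
```

```text
(no output)
```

View pics/crop0.png

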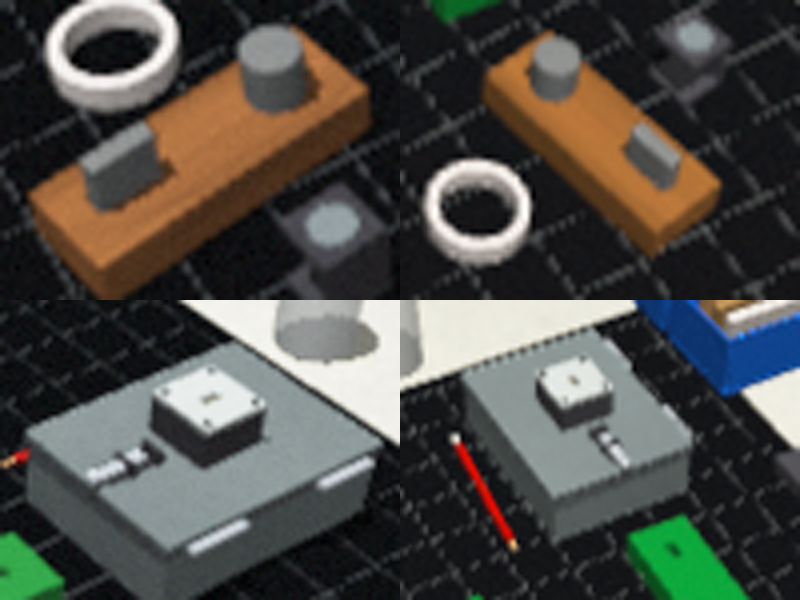

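The crop confirms it. The rectangular head's top face is centred at scene ≈(245.4,264) and side ≈(375,252). The round head is at scene (276,244). The keyway is at scene (406,176.5) and side (298,155), with the bolt on the safe's -y side.

```bash
cat > h.py <<'E'
import numpy as np
from cell import bot, imaging
from scipy.spatial.transform import Rotation as R
def plane(p,uv,z):
    uv=np.atleast_2d(uv).astype(float)
    d=(np.linalg.inv(p["K"])@np.c_[uv,np.ones(len(uv))].T)
    M=np.array(p["orientation"]); M=M if M.shape==(3,3) else R.from_rotvec(M).as_matrix()
    d=(M@d).T; o=np.array(p["origin"])
    return (o+d*((z-o[2])/d[:,2])[:,None])[:,:2]
def yaw(a,b): return np.degrees(np.arctan2(*(b-a)[::-1]))
E
python3 - <<'E'
from h import *
sc,si=imaging.camera_params("scene"),imaging.camera_params("side")
f=lambda c,x,y,k:np.array(c)/k+[x,y]
P=lambda n,v:print(n,np.round(v,4).tolist())
for nm,p,off,st,key,rnd,lock,hs,kw in (("scene",sc,((222,234),(353,152)),[(30,200),(300,27),(370,92),(107,262)],(117,148),(272,48),[(26,438-300),(237,343-300),(382,443-300),(168,553-300)],[(152,96),(210,63),(268,102),(205,139)],(212,98)),
 ("side",si,((324,224),(255,135)),[(85,73),(147,32),(320,183),(260,235)],(255,140),(157,50),[(62,77),(192,31),(291,135),(154,198)],[(136,77),(180,55),(213,82),(162,103)],(173,80))):
    a,b=off
    s=plane(p,f(st,*a,5),.03);P(nm+" stand",s);P("c",s.mean(0));P("edges",[yaw(s[i],s[(i+1)%4]) for i in range(4)])
    P("key",plane(p,f(key,*a,5),.062));P("round",plane(p,f(rnd,*a,5),.062))
    l=plane(p,f(lock,*b,4),.066);P("lock c",l.mean(0));P("edges",[yaw(l[i],l[(i+1)%4]) for i in range(4)])
    P("housing",plane(p,f(hs,*b,4),.1).mean(0));P("kw",plane(p,f(kw,*b,4),.1))
E
```

```text
scene stand [[0.5826, -0.3005], [0.5561, -0.1395], [0.6148, -0.1329], [0.6359, -0.2859]]
c [0.5974, -0.2147]
edges [99.3695, 6.4373, -82.1382, -164.7164]
key [[0.6042, -0.2612]]
round [[0.5891, -0.1713]]
lock c [0.6042, 0.2349]
edges [90.3112, -1.2485, -89.8053, -179.6501]
housing [0.6015, 0.2357]
kw [[0.6016, 0.2387]]
side stand [[0.5531, -0.1429], [0.6096, -0.1345], [0.6359, -0.2918], [0.5787, -0.3039]]
c [0.5943, -0.2183]
edges [8.4548, -80.5162, -168.1207, 99.0421]
key [[0.6022, -0.26]]
round [[0.5894, -0.1698]]
lock c [0.5984, 0.2355]
edges [0.6099, -88.6691, -175.6083, 89.439]
housing [0.5988, 0.2383]
kw [[0.5983, 0.2369]]
```

>>> step_arm(targets=[{"x": 40, "y": -10, "rz": -6}, {"x": 84, "y": -21, "rz": -14}, {"x": 126, "y": -31, "rz": -21}, {"x": 168, "y": -42, "rz": -28}, {"x": 210, "y": -52, "rz": -35}, {"x": 252, "y": -63, "rz": -42}, {"x": 294, "y": -73, "rz": -49}, {"x": 336, "y": -84, "rz": -56}, {"x": 378, "y": -94, "rz": -63}, {"x": 420, "y": -105, "rz": -70}, {"x": 462, "y": -115, "rz": -76}, {"x": 502, "y": -125, "rz": -82}, {"x": 502, "y": -125, "rz": -82}, {"x": 502, "y": -125, "rz": -82}], grip=44, newtons=45)

```text
schema error: expected keys x, y, z, rx, ry, rz
```

```bash
python3 - <<'E'
from h import *
import cv2
s=bot.observe();p=imaging.camera_params("wrist");cv2.imwrite("pics/w1.png",imaging.camera("wrist"))
print(s["t"],s["tcp_pos"],np.degrees(R.from_rotvec(s["tcp_rot"]).as_matrix()[:2,1]),s["tcp_rot"]);print({k:np.round(v,4).tolist() for k,v in p.items()})
np.save("w1.npy",p,allow_pickle=True)
E
```

```text
0.1 [ 0.15916474 -0.52589212  0.17273117] [ 16.59401837 -54.84006176] [-3.10580513e+00 -4.59601481e-01  1.01014082e-04]
{'K': [[346.7085, 0.0, 321.1771], [0.0, 346.7085, 198.6926], [0.0, 0.0, 1.0]], 'origin': [0.2264, -0.5052, 0.3831], 'orientation': [2.3602, -1.752, -0.2168]}
```

View pics/w1.png

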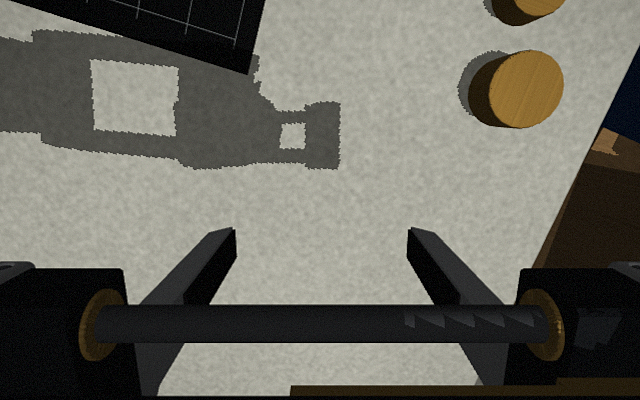

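The move was refused because every row needs all six keys. The wrist picture therefore shows the start pose, with only the bench and two wooden jars at (525,85). I'll resend it with full rows.

>>> step_arm(targets=[{"x": 40, "y": -10, "z": 0, "rx": 0, "ry": 0, "rz": -6}, {"x": 84, "y": -21, "z": 0, "rx": 0, "ry": 0, "rz": -14}, {"x": 126, "y": -31, "z": 0, "rx": 0, "ry": 0, "rz": -21}, {"x": 168, "y": -42, "z": 0, "rx": 0, "ry": 0, "rz": -28}, {"x": 210, "y": -52, "z": 0, "rx": 0, "ry": 0, "rz": -35}, {"x": 252, "y": -63, "z": 0, "rx": 0, "ry": 0, "rz": -42}, {"x": 294, "y": -73, "z": 0, "rx": 0, "ry": 0, "rz": -49}, {"x": 336, "y": -84, "z": 0, "rx": 0, "ry": 0, "rz": -56}, {"x": 378, "y": -94, "z": 0, "rx": 0, "ry": 0, "rz": -63}, {"x": 420, "y": -105, "z": 0, "rx": 0, "ry": 0, "rz": -70}, {"x": 462, "y": -115, "z": 0, "rx": 0, "ry": 0, "rz": -76}, {"x": 502, "y": -125, "z": 0, "rx": 0, "ry": 0, "rz": -82}, {"x": 502, "y": -125, "z": 0, "rx": 0, "ry": 0, "rz": -82}, {"x": 502, "y": -125, "z": 0, "rx": 0, "ry": 0, "rz": -82}], grip=44, newtons=45)

```text
t: 1.9
tcp_pos: [0.603, -0.2616, 0.1732]
tcp_rot: [-2.044, -2.384, 0.002]
contact_force: [0.4, 0.4, -0.2]
gripper_width: 0.465
grasp_force: 0.0
```

```bash
python3 - <<'E'
from h import *
import cv2,pickle
s=bot.observe();p=imaging.camera_params("wrist");cv2.imwrite("pics/w2.png",imaging.camera("wrist"))
m=R.from_rotvec(s["tcp_rot"]).as_matrix()
print(s["t"],s["tcp_pos"],np.degrees(np.arctan2(m[1,1],m[0,1])),s["tcp_rot"]);print({k:np.round(v,4).tolist() for k,v in p.items()})
pickle.dump(p,open("w2.pkl","wb"))
E
```

```text
1.9 [ 0.60300428 -0.26162666  0.1732011 ] 8.794044130014496 [-2.04391064e+00 -2.38442036e+00  1.51705085e-03]
{'K': [[346.7085, 0.0, 321.1771], [0.0, 346.7085, 198.6926], [0.0, 0.0, 1.0]], 'origin': [0.5933, -0.1919, 0.3835], 'orientation': [2.8905, 0.2221, 0.024]}
```

View pics/w2.png

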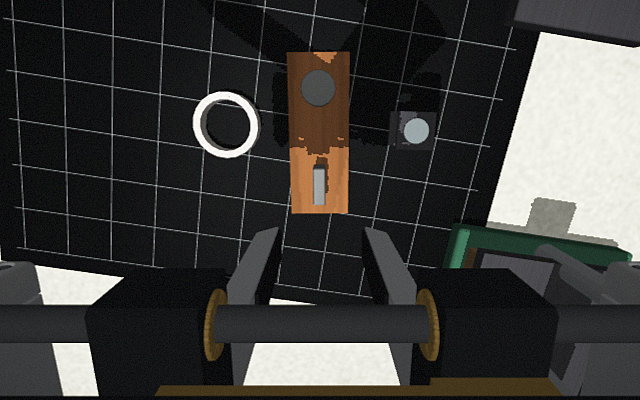

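The wrist view shows the rectangular head at (319,186) and the round one at (318,87). The tape is at (226,125) and the loupe at (414,130), both clear of the fingers. I'll fit the head's bright top.

```bash
python3 - <<'E'
from h import *
import cv2,pickle
p=pickle.load(open("w2.pkl","rb"));i=cv2.imread("pics/w2.png")
hsv=cv2.cvtColor(i,cv2.COLOR_BGR2HSV)[150:215,290:350]
m=((hsv[...,1]<60)&(hsv[...,2]>95)).astype(np.uint8)
n,l,st,c=cv2.connectedComponentsWithStats(m)
k=1+np.argmax(st[1:,4]);print(st[k])
ys,xs=np.where(l==k);r=cv2.minAreaRect(np.c_[xs+290,ys+150].astype(np.float32));print(r)
b=plane(p,cv2.boxPoints(r),.062);print(b,b.mean(0),[yaw(b[j],b[(j+1)%4]) for j in range(4)])
# stand edges
o=plane(p,[(287.5,52),(349.5,52),(348.5,213.5),(292,214)],.03);print(o,o.mean(0),[yaw(o[j],o[(j+1)%4]) for j in range(4)])
print(plane(p,[(318,87)],.062))
E
```

```text
[ 23  19  12  36 421]
((318.5, 186.5), (35.0, 11.0), 90.0)
[[ 0.59285532 -0.24367521]
 [ 0.60302613 -0.2421024 ]
 [ 0.60825585 -0.27556076]
 [ 0.59782985 -0.27717539]] [ 0.60049179 -0.25962844] [np.float64(8.790567251473947), np.float64(-81.11624436703443), np.float64(-171.19679091993405), np.float64(98.44628268046196)]
[[ 0.55235818 -0.14150021]
 [ 0.61062273 -0.13252987]
 [ 0.63705836 -0.29021143]
 [ 0.57784769 -0.29994459]] [ 0.59447174 -0.21604652] [np.float64(8.752464864659599), np.float64(-80.4827584489726), np.float64(-170.6650998550915), np.float64(99.13907171538388)]
[[ 0.58647627 -0.17059648]]
```

>>> step_arm(targets=[{"x": 1, "y": -1, "z": 30, "rx": 0, "ry": 0, "rz": 0}, {"x": 1, "y": -1, "z": 65, "rx": 0, "ry": 0, "rz": 0}, {"x": 1, "y": -1, "z": 95, "rx": 0, "ry": 0, "rz": 0}, {"x": 1, "y": -1, "z": 115, "rx": 0, "ry": 0, "rz": 0}, {"x": 1, "y": -1, "z": 128, "rx": 0, "ry": 0, "rz": 0}, {"x": 1, "y": -1, "z": 136, "rx": 0, "ry": 0, "rz": 0}, {"x": 1, "y": -1, "z": 139, "rx": 0, "ry": 0, "rz": 0}, {"x": 1, "y": -1, "z": 139, "rx": 0, "ry": 0, "rz": 0}])

```text
t: 2.95
tcp_pos: [0.6029, -0.2608, 0.0355]
tcp_rot: [2.043, 2.385, 0.0]
contact_force: [0.8, -0.5, -0.7]
gripper_width: 0.467
grasp_force: 0.0
```

>>> step_arm(targets=[{"x": 0, "y": 0, "z": 0, "rx": 0, "ry": 0, "rz": 0}, {"x": 0, "y": 0, "z": 0, "rx": 0, "ry": 0, "rz": 0}, {"x": 0, "y": 0, "z": 0, "rx": 0, "ry": 0, "rz": 0}, {"x": 0, "y": 0, "z": 0, "rx": 0, "ry": 0, "rz": 0}, {"x": 0, "y": 0, "z": 0, "rx": 0, "ry": 0, "rz": 0}, {"x": 0, "y": 0, "z": 0, "rx": 0, "ry": 0, "rz": 0}], grip=0, newtons=45)

```text
t: 3.7
tcp_pos: [0.6024, -0.2606, 0.0348]
tcp_rot: [2.044, 2.386, -0.0]
contact_force: [0.1, -0.1, 0.2]
gripper_width: 0.004
grasp_force: 0.0
```

The gripper closed on nothing, so I'll look.

```bash
python3 - <<'E'
from h import *
import cv2
print(bot.observe())
c=lambda i,x,y:cv2.resize(i[y:y+75,x:x+100],(400,300),interpolation=cv2.INTER_CUBIC)
a,b,w=(imaging.camera(n) for n in("scene","side","wrist"))
for n,i in zip("abw",(a,b,w)): cv2.imwrite(f"pics/m1{n}.png",i)
cv2.imwrite("pics/m1.png",np.vstack([np.hstack([c(a,212,220),c(b,320,210)]),cv2.resize(w[150:350,170:470],(800,300))[:,:]]))
E
```

```text
{'t': 3.7, 'joint_positions': array([-4.94608973e-01,  3.81829641e-01,  1.29318827e+00, -7.89704108e-05,
        1.46653634e+00, -6.48778822e-01]), 'joint_vel': array([ 0.00094787, -0.00134617,  0.00079597, -0.00053838, -0.00129388,
       -0.00042889]), 'joint_efforts': array([ 2.27800832e-03, -4.49633324e+01, -2.89565599e+01,  4.92645381e-02,
        5.84709970e-02, -6.44784723e-05]), 'tcp_pos': array([ 0.60241461, -0.26062328,  0.03478073]), 'tcp_rot': array([ 2.04372957e+00,  2.38588209e+00, -1.07771549e-04]), 'contact_force': array([ 0.10548014, -0.11061912,  0.24853797]), 'ft_torque': array([ 0.00572518, -0.10455228, -0.01586387]), 'grasp_force': 0.0, 'gripper_width': 0.003875061307081873}
```

View pics/m1.png

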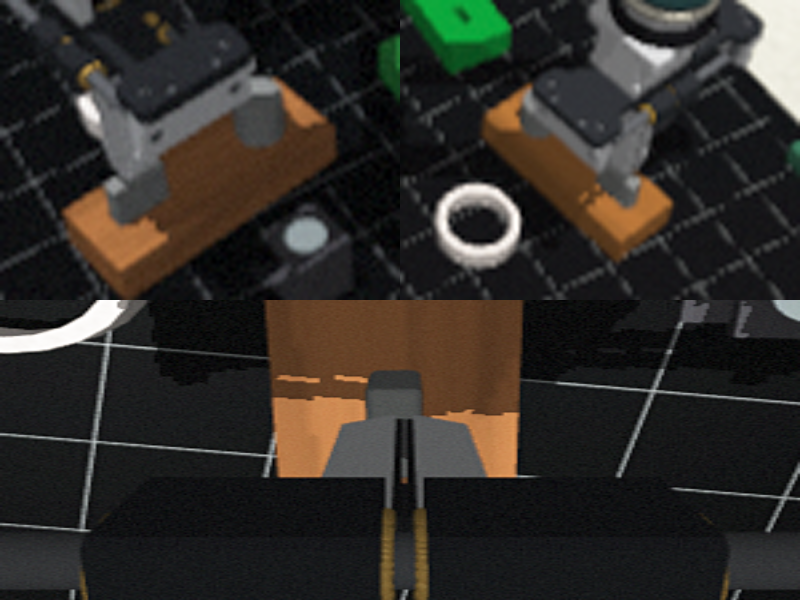

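```bash
python3 - <<'E'
from h import *
import cv2
s=bot.observe()
def proj(p,X):
    c=(np.array(X)-p["origin"])@R.from_rotvec(p["orientation"]).as_matrix(); u=c@np.array(p["K"]).T; return u[:,:2]/u[:,2:]
ks=np.array([[a,b,z] for z in(.03,.062) for a,b in((-6,-18),(6,-18),(6,18),(-6,18))])*[.001,.001,1]
y=np.radians(8.8);Rz=np.array([[np.cos(y),-np.sin(y),0],[np.sin(y),np.cos(y),0],[0,0,1]])
kw=ks@Rz.T+[.602,-.2604,0]
out=[]
for n,f,x,y0,w,h in(("scene","a",212,220,80,60),("side","b",330,215,80,60),("wrist","w",250,200,160,120)):
    p=imaging.camera_params(n);i=cv2.imread(f"pics/m1{f}.png")[y0:y0+h,x:x+w];k=400/w
    i=cv2.resize(i,(400,300),interpolation=cv2.INTER_CUBIC)
    q=((proj(p,kw)-[x,y0]+.5)*k).astype(int)
    for a in(q[:4],q[4:]): cv2.polylines(i,[a.reshape(-1,1,2)],True,(0,255,255))
    t=((proj(p,[s["tcp_pos"]])-[x,y0]+.5)*k)[0].astype(int);print(n,t)
    cv2.drawMarker(i,tuple(int(v) for v in t),(0,0,255),0,12);out.append(i)
cv2.imwrite("pics/m2.png",np.vstack([np.hstack(out[:2]),np.hstack([out[2],out[2]*0])]))
E
```

```text
scene [176 255]
side [222 212]
wrist [176  67]
```

View pics/m2.png

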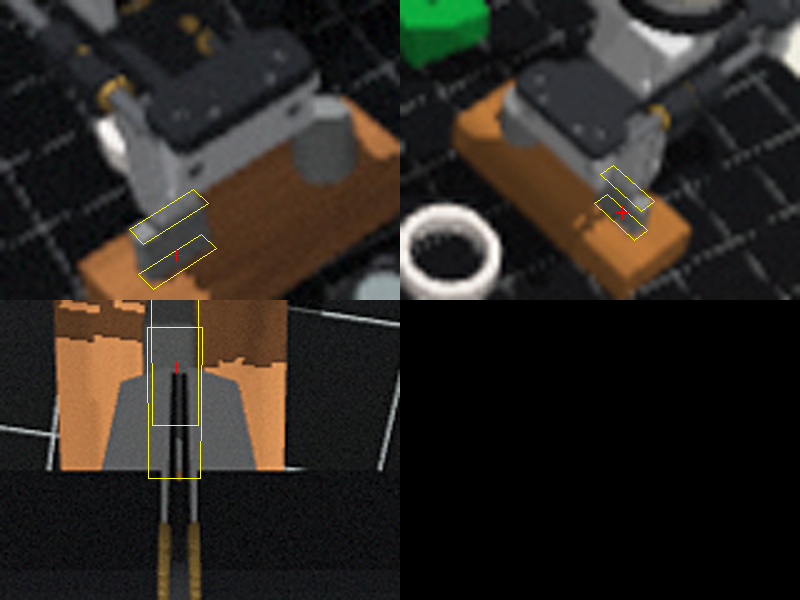

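The overlay shows the visible fingertips ending on top of the head (z≈0.06), although the reported TCP z is 0.035. Triangulating the finger gap in the wrist view agrees: the real tips sit about 27 mm short of the reported TCP. I'll open, descend further, and watch the force.

>>> step_arm(targets=[{"x": 0, "y": 0, "z": 0, "rx": 0, "ry": 0, "rz": 0}, {"x": 0, "y": 0, "z": 0, "rx": 0, "ry": 0, "rz": 0}, {"x": 0, "y": 0, "z": 0, "rx": 0, "ry": 0, "rz": 0}, {"x": 0, "y": 0, "z": 5, "rx": 0, "ry": 0, "rz": 0}, {"x": 0, "y": 0, "z": 10, "rx": 0, "ry": 0, "rz": 0}, {"x": 0, "y": 0, "z": 14, "rx": 0, "ry": 0, "rz": 0}, {"x": 0, "y": 0, "z": 17, "rx": 0, "ry": 0, "rz": 0}, {"x": 0, "y": 0, "z": 17, "rx": 0, "ry": 0, "rz": 0}], grip=44)

```text
t: 4.85
tcp_pos: [0.6022, -0.2605, 0.0173]
tcp_rot: [-2.043, -2.385, 0.0]
contact_force: [-0.8, -0.8, 0.4]
gripper_width: 0.468
grasp_force: 0.0
```

```bash
python3 - <<'E'
from h import *
import cv2
a,b,w=(imaging.camera(n) for n in("scene","side","wrist"))
c=lambda i,x,y,ww,h:cv2.resize(i[y:y+h,x:x+ww],(400,300),interpolation=cv2.INTER_CUBIC)
cv2.imwrite("pics/m3.png",np.vstack([np.hstack([c(a,212,220,80,60),c(b,330,215,80,60)]),np.hstack([c(w,220,180,200,150),c(w,280,210,80,60)])]))
E
```

```text
(no output)
```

View pics/m3.png

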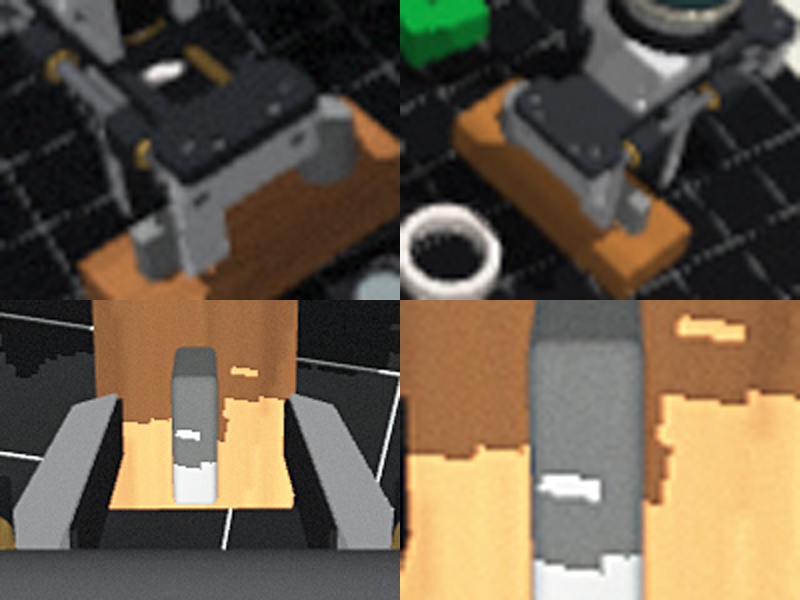

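The reported TCP is 0.017 with no contact, which confirms the short fingers. They straddle the head, with tips at about 0.045. The head sits about 1.5 mm towards tool −y, so I'll shift, go 8 mm lower and close.

>>> step_arm(targets=[{"x": 0, "y": -0.8, "z": 2, "rx": 0, "ry": 0, "rz": 0}, {"x": 0, "y": -1.5, "z": 4, "rx": 0, "ry": 0, "rz": 0}, {"x": 0, "y": -1.5, "z": 6, "rx": 0, "ry": 0, "rz": 0}, {"x": 0, "y": -1.5, "z": 8, "rx": 0, "ry": 0, "rz": 0}, {"x": 0, "y": -1.5, "z": 8, "rx": 0, "ry": 0, "rz": 0}])

```text
t: 5.62
tcp_pos: [0.6007, -0.2607, 0.0094]
tcp_rot: [-2.043, -2.386, 0.0]
contact_force: [-0.5, 0.7, -0.4]
gripper_width: 0.467
grasp_force: 0.0
```

>>> step_arm(targets=[{"x": 0, "y": 0, "z": 0, "rx": 0, "ry": 0, "rz": 0}, {"x": 0, "y": 0, "z": 0, "rx": 0, "ry": 0, "rz": 0}, {"x": 0, "y": 0, "z": 0, "rx": 0, "ry": 0, "rz": 0}, {"x": 0, "y": 0, "z": 0, "rx": 0, "ry": 0, "rz": 0}, {"x": 0, "y": 0, "z": 0, "rx": 0, "ry": 0, "rz": 0}, {"x": 0, "y": 0, "z": 0, "rx": 0, "ry": 0, "rz": 0}], grip=0, newtons=45)

```text
t: 6.38
tcp_pos: [0.601, -0.2608, 0.0099]
tcp_rot: [2.044, 2.386, -0.0]
contact_force: [-0.9, 0.2, -0.1]
gripper_width: 0.124
grasp_force: 45.0
```

Gripped: opening 11.7 mm at 45 N. Next I'll lift 200 mm and carry the key to above the lock.

>>> step_arm(targets=[{"x": 0, "y": 0, "z": -5, "rx": 0, "ry": 0, "rz": 0}, {"x": 0, "y": 0, "z": -15, "rx": 0, "ry": 0, "rz": 0}, {"x": 0, "y": 0, "z": -32, "rx": 0, "ry": 0, "rz": 0}, {"x": 0, "y": 0, "z": -60, "rx": 0, "ry": 0, "rz": 0}, {"x": 0, "y": 0, "z": -95, "rx": 0, "ry": 0, "rz": 0}, {"x": 0, "y": 0, "z": -130, "rx": 0, "ry": 0, "rz": 0}, {"x": 0, "y": 0, "z": -165, "rx": 0, "ry": 0, "rz": 0}, {"x": 0, "y": 0, "z": -190, "rx": 0, "ry": 0, "rz": 0}, {"x": 0, "y": 0, "z": -202, "rx": 0, "ry": 0, "rz": 0}, {"x": 0, "y": 0, "z": -202, "rx": 0, "ry": 0, "rz": 0}])

```text
t: 7.62
tcp_pos: [0.6014, -0.2611, 0.2133]
tcp_rot: [2.042, 2.384, 0.001]
contact_force: [0.6, -0.4, -0.5]
gripper_width: 0.119
grasp_force: 45.0
```

>>> step_arm(targets=[{"x": 20, "y": 3, "z": 0, "rx": 0, "ry": 0, "rz": 0.4}, {"x": 60, "y": 9, "z": 0, "rx": 0, "ry": 0, "rz": 1}, {"x": 105, "y": 16, "z": 0, "rx": 0, "ry": 0, "rz": 2}, {"x": 150, "y": 23, "z": 0, "rx": 0, "ry": 0, "rz": 3}, {"x": 195, "y": 30, "z": 0, "rx": 0, "ry": 0, "rz": 4}, {"x": 240, "y": 37, "z": 0, "rx": 0, "ry": 0, "rz": 5}, {"x": 285, "y": 44, "z": 0, "rx": 0, "ry": 0, "rz": 5.5}, {"x": 330, "y": 50, "z": 0, "rx": 0, "ry": 0, "rz": 6}, {"x": 375, "y": 57, "z": 0, "rx": 0, "ry": 0, "rz": 7}, {"x": 420, "y": 64, "z": 0, "rx": 0, "ry": 0, "rz": 8}, {"x": 460, "y": 70, "z": 0, "rx": 0, "ry": 0, "rz": 8.5}, {"x": 485, "y": 74, "z": 0, "rx": 0, "ry": 0, "rz": 8.8}, {"x": 492.5, "y": 75.3, "z": 0, "rx": 0, "ry": 0, "rz": 8.8}, {"x": 492.5, "y": 75.3, "z": 0, "rx": 0, "ry": 0, "rz": 8.8}, {"x": 492.5, "y": 75.3, "z": 0, "rx": 0, "ry": 0, "rz": 8.8}])

```text
t: 9.5
tcp_pos: [0.5996, 0.2364, 0.2115]
tcp_rot: [2.222, 2.221, -0.001]
contact_force: [0.5, -0.7, -0.7]
gripper_width: 0.125
grasp_force: 45.0
```

```bash
python3 - <<'E'
from h import *
import cv2,pickle
s=bot.observe();p=imaging.camera_params("wrist");i=imaging.camera("wrist");cv2.imwrite("pics/w3.png",i)
m=R.from_rotvec(s["tcp_rot"]).as_matrix();print(s["tcp_pos"],np.degrees(np.arctan2(m[1,1],m[0,1])))
pickle.dump((p,s["tcp_pos"]),open("w3.pkl","wb"))
c=lambda i,x,y,w,h:cv2.resize(i[y:y+h,x:x+w],(400,500),interpolation=cv2.INTER_CUBIC)
cv2.imwrite("pics/w3c.png",np.hstack([c(i,240,60,160,200),c(i,280,140,80,100)]))
E
```

```text
[0.5996015  0.2363724  0.21154465] -0.03660809351649428
```

View pics/w3c.png

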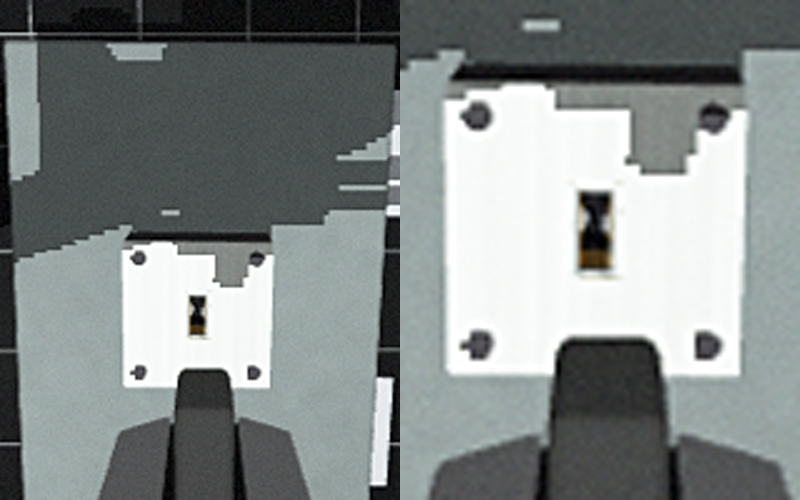

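The view shows the plate squarely aligned (screws at crop (478,116), (713,116), (478,345), (708,345)). The keyway centre is at full-image pixel ≈(318.4,185.8), and the held head is centred on column ≈321.

```bash
python3 - <<'E'
from h import *
import cv2,pickle
p2=pickle.load(open("w2.pkl","rb"));p3,t=pickle.load(open("w3.pkl","rb"))
k=plane(p2,[(318.5,186.5)],.062)[0];print("key",k)
y=np.radians(8.79);tx=np.array([-np.sin(y),np.cos(y)]);ty=np.array([np.cos(y),np.sin(y)])
d=k-[.601,-.2608];print("in tool",d@tx,d@ty)
w=plane(p3,[(318.4,185.8)],.1)[0];print("kw",w,"minus tcp",w-t[:2])
M=R.from_rotvec(p3["orientation"]).as_matrix()
for z in(.02,.052):
  X=np.array([t[0],t[1]+.0193,t[2]+z]);c=(X-p3["origin"])@M;u=c@np.array(p3["K"]).T;print("head proj",u[:2]/u[2])
i=cv2.imread("pics/w3.png").astype(int)
for r in (207,209,212,216,220): print(r,i[r,305:338].sum(1)//3)
print(i[175:197,318].sum(1)//3); print(i[180,310:328].sum(1)//3); print(i[190,310:328].sum(1)//3)
# yaw from plate: side edges
sc=imaging.camera("scene");si=imaging.camera("side");cv2.imwrite("pics/s3.png",sc);cv2.imwrite("pics/d3.png",si)
o=plane(p3,[(280+78/5-.5,140+116/5-.5),(280+313/5-.5,140+116/5-.5),(280+308/5-.5,140+345/5-.5),(280+78/5-.5,140+345/5-.5)],.1);print(o,o.mean(0),[yaw(o[j],o[(j+1)%4]) for j in range(4)])
E
```

```text
key [ 0.60046031 -0.25942073]
in tool 0.001445543162204807 -0.0003225802794395063
kw [0.59731444 0.23955413] minus tcp [-0.00228705  0.00318174]
head proj [320.28283918 205.57735436]
head proj [320.04047987 223.01087004]
207 [249 251 249 246 248 250 255 255 189 130 132 133 138 130 131 132 130 137
 132 128 131 127 130 140 199 255 255 251 246 246 245 248 253]
209 [250 250 247 247 250 255 220  25  29  42  44  38  48  41  45  44  45  40
  43  49  47  45  45  39  31  34 194 255 251 244 245 248 254]
212 [251 251 249 249 255 255  23  38  47  43  48  50  45  50  50  47  44  47
  48  48  50  48  45  43  45  34  53 193 255 248 247 247 250]
216 [154 157 163 166 157 107  31  45  46  41  51  58  48  47  54  49  44  52
  45  52  44  45  46  52  43  43  35  72 151 166 154 162 152]
220 [163 159 169 166 152  45  42  44  48  52  52  50  48  49  46  45  49  47
  48  43  51  45  50  49  50  47  43  48 110 171 163 162 157]
[249 254 255 120  35  38  14   5  24  21  33  21   0  13  21  53  50  46
  52 213 217 250]
[249 249 251 254 254 181  25  29  38  32  21  25 164 252 253 248 247 247]
[248 249 251 253 247 176  57  47  53  52  39  73 173 246 252 248 247 246]
[[0.57565191 0.26156353]
 [0.61947444 0.26152789]
 [0.61911414 0.21721318]
 [0.57480356 0.21724236]] [0.59726101 0.23938674] [np.float64(-0.04660140010901155), np.float64(-90.4658275750199), np.float64(179.96225892981846), np.float64(88.90342528711695)]
```

>>> step_arm(targets=[{"x": 1.7, "y": -2.9, "z": 20, "rx": 0, "ry": 0, "rz": 0}, {"x": 1.7, "y": -2.9, "z": 50, "rx": 0, "ry": 0, "rz": 0}, {"x": 1.7, "y": -2.9, "z": 75, "rx": 0, "ry": 0, "rz": 0}, {"x": 1.7, "y": -2.9, "z": 92, "rx": 0, "ry": 0, "rz": 0}, {"x": 1.7, "y": -2.9, "z": 100, "rx": 0, "ry": 0, "rz": 0}, {"x": 1.7, "y": -2.9, "z": 102, "rx": 0, "ry": 0, "rz": 0}, {"x": 1.7, "y": -2.9, "z": 102, "rx": 0, "ry": 0, "rz": 0}])

```text
t: 10.52
tcp_pos: [0.5974, 0.2392, 0.1108]
tcp_rot: [2.22, 2.221, 0.002]
contact_force: [0.3, 0.2, -0.2]
gripper_width: 0.127
grasp_force: 45.0
```

>>> step_arm(targets=[{"x": 0, "y": 0, "z": 1.5, "rx": 0, "ry": 0, "rz": 0}, {"x": 0, "y": 0, "z": 3, "rx": 0, "ry": 0, "rz": 0}, {"x": 0, "y": 0, "z": 4.5, "rx": 0, "ry": 0, "rz": 0}, {"x": 0, "y": 0, "z": 6, "rx": 0, "ry": 0, "rz": 0}, {"x": 0, "y": 0, "z": 7, "rx": 0, "ry": 0, "rz": 0}, {"x": 0, "y": 0, "z": 7, "rx": 0, "ry": 0, "rz": 0}])

```text
t: 11.28
tcp_pos: [0.5967, 0.239, 0.1025]
tcp_rot: [-2.221, -2.222, 0.001]
contact_force: [0.1, -0.5, -0.0]
gripper_width: 0.129
grasp_force: 45.0
```

>>> step_arm(targets=[{"x": 0, "y": 0, "z": 1.5, "rx": 0, "ry": 0, "rz": 0}, {"x": 0, "y": 0, "z": 3, "rx": 0, "ry": 0, "rz": 0}, {"x": 0, "y": 0, "z": 4, "rx": 0, "ry": 0, "rz": 0}, {"x": 0, "y": 0, "z": 4, "rx": 0, "ry": 0, "rz": 0}])

```text
t: 11.78
tcp_pos: [0.5967, 0.239, 0.0986]
tcp_rot: [2.221, 2.222, -0.001]
contact_force: [-0.1, -0.2, -0.3]
gripper_width: 0.123
grasp_force: 45.0
```

The tip is about 5 mm into the slot with no force. On to the pins.

>>> step_arm(targets=[{"x": 0, "y": 0, "z": 1.5, "rx": 0, "ry": 0, "rz": 0}, {"x": 0, "y": 0, "z": 3, "rx": 0, "ry": 0, "rz": 0}, {"x": 0, "y": 0, "z": 4.5, "rx": 0, "ry": 0, "rz": 0}, {"x": 0, "y": 0, "z": 6, "rx": 0, "ry": 0, "rz": 0}, {"x": 0, "y": 0, "z": 6, "rx": 0, "ry": 0, "rz": 0}])

```text
t: 12.4
tcp_pos: [0.5966, 0.239, 0.0925]
tcp_rot: [-2.221, -2.222, 0.001]
contact_force: [-0.3, -0.6, 0.4]
gripper_width: 0.123
grasp_force: 45.0
```

>>> step_arm(targets=[{"x": 0, "y": 0, "z": 1.5, "rx": 0, "ry": 0, "rz": 0}, {"x": 0, "y": 0, "z": 3, "rx": 0, "ry": 0, "rz": 0}, {"x": 0, "y": 0, "z": 4, "rx": 0, "ry": 0, "rz": 0}, {"x": 0, "y": 0, "z": 4, "rx": 0, "ry": 0, "rz": 0}])

```text
t: 12.9
tcp_pos: [0.5967, 0.239, 0.0889]
tcp_rot: [2.221, 2.222, -0.0]
contact_force: [-2.2, -1.0, 3.2]
gripper_width: 0.121
grasp_force: 45.0
```

>>> step_arm(targets=[{"x": 0, "y": 0, "z": 1, "rx": 0, "ry": 0, "rz": 0}, {"x": 0, "y": 0, "z": 2, "rx": 0, "ry": 0, "rz": 0}, {"x": 0, "y": 0, "z": 3, "rx": 0, "ry": 0, "rz": 0}, {"x": 0, "y": 0, "z": 3, "rx": 0, "ry": 0, "rz": 0}])

```text
t: 13.4
tcp_pos: [0.5971, 0.2386, 0.0851]
tcp_rot: [2.22, 2.221, -0.001]
contact_force: [0.3, -2.9, -0.3]
gripper_width: 0.128
grasp_force: 45.0
```

>>> step_arm(targets=[{"x": 0, "y": 0, "z": 1, "rx": 0, "ry": 0, "rz": 0}, {"x": 0, "y": 0, "z": 2, "rx": 0, "ry": 0, "rz": 0}, {"x": 0, "y": 0, "z": 2, "rx": 0, "ry": 0, "rz": 0}])

```text
t: 13.78
tcp_pos: [0.5971, 0.239, 0.0838]
tcp_rot: [2.22, 2.222, 0.001]
contact_force: [1.2, -1.9, 1.4]
gripper_width: 0.122
grasp_force: 45.0
```

>>> step_arm(targets=[{"x": 0, "y": 0, "z": 0.7, "rx": 0, "ry": 0, "rz": 0}, {"x": 0, "y": 0, "z": 1.4, "rx": 0, "ry": 0, "rz": 0}, {"x": 0, "y": 0, "z": 2, "rx": 0, "ry": 0, "rz": 0}, {"x": 0, "y": 0, "z": 2, "rx": 0, "ry": 0, "rz": 0}])

```text
t: 14.28
tcp_pos: [0.5972, 0.2391, 0.0835]
tcp_rot: [2.22, 2.221, 0.002]
contact_force: [-0.6, -3.6, 7.0]
gripper_width: 0.125
grasp_force: 45.0
```

>>> step_arm(targets=[{"x": 0, "y": 0, "z": 1, "rx": 0, "ry": 0, "rz": 1}, {"x": 0, "y": 0, "z": 2, "rx": 0, "ry": 0, "rz": -1}, {"x": 0, "y": 0, "z": 2, "rx": 0, "ry": 0, "rz": 0}, {"x": 0, "y": 0, "z": 2, "rx": 0, "ry": 0, "rz": 0}])

```text
t: 14.78
tcp_pos: [0.5973, 0.2391, 0.0834]
tcp_rot: [2.22, 2.221, 0.004]
contact_force: [-3.1, -4.4, 13.1]
gripper_width: 0.125
grasp_force: 45.0
```

```bash
python3 - <<'E'
from h import *
import cv2
a,b=imaging.camera("scene"),imaging.camera("side")
print(bot.observe()["contact_force"])
c=lambda i,x,y:cv2.resize(i[y:y+90,x:x+60],(400,600),interpolation=cv2.INTER_CUBIC)
cv2.imwrite("pics/h1.png",np.hstack([c(a,376,115),c(b,268,95)]))
E
```

```text
[-2.05238645 -4.33410871 12.1589139 ]
```

View pics/h1.png

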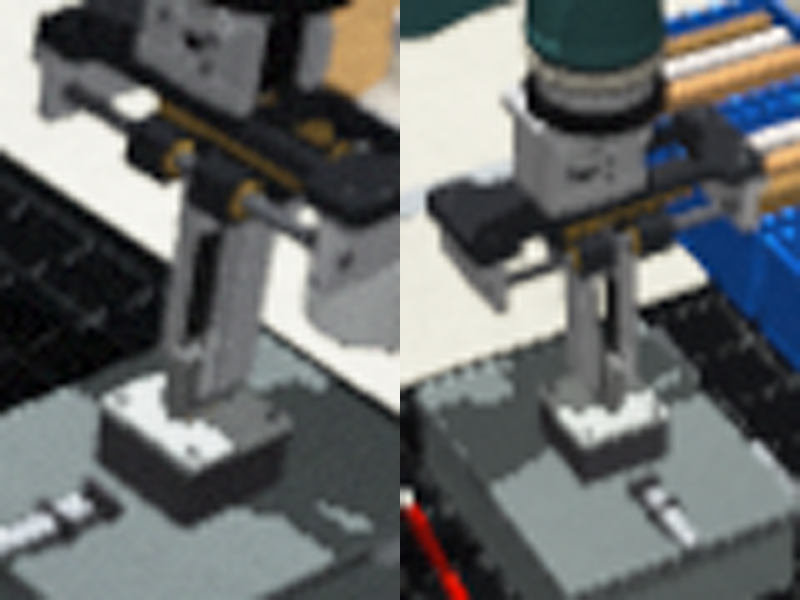

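The key looks home: the head is just above the plate, the force is rising at the floor and the depth matches. I'll ease the push and turn clockwise (tool +rz), with the rotation centred on the key axis.

>>> step_arm(targets=[{"x": 0.5, "y": 0.3, "z": -2.3, "rx": 0, "ry": 0, "rz": 0}, {"x": 0.5, "y": 0.2, "z": -2.3, "rx": 0, "ry": 0, "rz": 6}, {"x": 0.5, "y": 0, "z": -2.3, "rx": 0, "ry": 0, "rz": 13}, {"x": 0.6, "y": -0.1, "z": -2.3, "rx": 0, "ry": 0, "rz": 20}, {"x": 0.7, "y": -0.3, "z": -2.3, "rx": 0, "ry": 0, "rz": 27}, {"x": 0.7, "y": -0.4, "z": -2.3, "rx": 0, "ry": 0, "rz": 34}, {"x": 0.8, "y": -0.5, "z": -2.3, "rx": 0, "ry": 0, "rz": 40}, {"x": 0.8, "y": -0.5, "z": -2.3, "rx": 0, "ry": 0, "rz": 40}])

```text
t: 15.88
tcp_pos: [0.5974, 0.239, 0.0836]
tcp_rot: [2.845, 1.326, 0.003]
contact_force: [-0.4, -4.5, 6.2]
gripper_width: 0.122
grasp_force: 45.0
```

```bash
python3 - <<'E'
from h import *
s=bot.observe();print(s["contact_force"],s["ft_torque"],s["joint_positions"][5],s["gripper_width"])
E
```

```text
[-0.42456784 -4.474279    6.15681196] [-1.05342262 -0.1314662   0.05999538] 0.9923463644301251 0.12221642522166214
```

The turn is following: 40° so far, with a spring torque of about 0.06 N m. Continuing to the stop, trimming 1.2 mm in −y to relieve the side force.

>>> step_arm(targets=[{"x": -0.9, "y": 0.6, "z": 0, "rx": 0, "ry": 0, "rz": 5}, {"x": -0.9, "y": 0.5, "z": 0, "rx": 0, "ry": 0, "rz": 12}, {"x": -0.8, "y": 0.3, "z": 0, "rx": 0, "ry": 0, "rz": 19}, {"x": -0.7, "y": 0.2, "z": 0, "rx": 0, "ry": 0, "rz": 26}, {"x": -0.7, "y": 0.1, "z": 0, "rx": 0, "ry": 0, "rz": 33}, {"x": -0.6, "y": 0, "z": 0, "rx": 0, "ry": 0, "rz": 40}, {"x": -0.5, "y": -0.1, "z": 0, "rx": 0, "ry": 0, "rz": 46}, {"x": -0.4, "y": -0.2, "z": 0, "rx": 0, "ry": 0, "rz": 50}, {"x": -0.4, "y": -0.2, "z": 0, "rx": 0, "ry": 0, "rz": 52}, {"x": -0.4, "y": -0.2, "z": 0, "rx": 0, "ry": 0, "rz": 52}])

```text
t: 17.12
tcp_pos: [0.5975, 0.2385, 0.0836]
tcp_rot: [3.139, -0.055, 0.006]
contact_force: [1.0, -5.2, 6.1]
gripper_width: 0.124
grasp_force: 45.0
```

```bash
python3 - <<'E'
from h import *
s=bot.observe();print(s["contact_force"],s["ft_torque"],s["joint_positions"][5]);m=R.from_rotvec(s["tcp_rot"]).as_matrix();print(np.degrees(np.arctan2(m[1,1],m[0,1])))
E
```

```text
[ 1.02338965 -5.17738791  6.1066614 ] [-1.17604394 -0.26377924  0.12528013] 1.8992808874784926
-92.00663017773559
```

>>> step_arm(targets=[{"x": 0.5, "y": 0.5, "z": 0, "rx": 0, "ry": 0, "rz": 1.5}, {"x": 0.5, "y": 1, "z": 0, "rx": 0, "ry": 0, "rz": 3}, {"x": 0.5, "y": 1, "z": 0, "rx": 0, "ry": 0, "rz": 3}, {"x": 0.5, "y": 1, "z": 0, "rx": 0, "ry": 0, "rz": 3}])

```text
t: 17.62
tcp_pos: [0.5975, 0.2384, 0.0836]
tcp_rot: [3.138, -0.136, 0.005]
contact_force: [0.1, -3.1, 5.5]
gripper_width: 0.127
grasp_force: 45.0
```

```bash
python3 - <<'E'
from h import *
import cv2
s=bot.observe();print(s["contact_force"],s["ft_torque"],s["joint_positions"][5]);m=R.from_rotvec(s["tcp_rot"]).as_matrix();print(np.degrees(np.arctan2(m[1,1],m[0,1])))
for n,f,(x,y,w,h) in(("scene","s3",(365,180,40,30)),("side","d3",(295,160,35,25))):
    a=imaging.camera(n);b=cv2.imread(f"pics/{f}.png")
    d=cv2.absdiff(a,b)[y:y+h,x:x+w].max(2);ys,xs=np.where(d>60);print(n,len(xs),xs.min()+x if len(xs) else 0,xs.max()+x if len(xs) else 0,np.c_[xs+x,ys+y][:40].tolist())
E
```

```text
[ 0.14686987 -3.11910432  5.47853232] [-0.79452767 -0.15867309  0.17375889] 1.9495777335650621
-94.9579576556994
scene 92 375 404 [[399, 180], [400, 180], [401, 180], [400, 181], [401, 181], [402, 181], [401, 182], [402, 182], [402, 183], [403, 183], [404, 183], [404, 184], [388, 185], [389, 185], [390, 185], [387, 186], [388, 186], [390, 186], [391, 186], [392, 186], [391, 187], [392, 187], [393, 187], [392, 188], [393, 188], [394, 188], [388, 189], [389, 189], [390, 189], [394, 189], [395, 189], [396, 189], [389, 190], [390, 190], [394, 190], [395, 190], [396, 190], [397, 190], [390, 191], [395, 191]]
side 35 296 311 [[296, 160], [297, 160], [298, 160], [309, 162], [310, 162], [308, 163], [309, 163], [310, 163], [307, 164], [308, 164], [309, 164], [310, 164], [311, 164], [307, 165], [308, 165], [309, 165], [310, 165], [311, 165], [301, 166], [307, 166], [298, 167], [299, 167], [300, 167], [301, 167], [304, 167], [305, 167], [297, 168], [298, 168], [299, 168], [300, 168], [301, 168], [304, 168], [305, 168], [297, 169], [311, 175]]
```

Torque rose sharply over the last 3° (0.125 to 0.174 N m), so the plug is against its stop. I'll check the bolt's movement in the images numerically.

```bash
python3 - <<'E'
from h import *
import cv2
p=imaging.camera_params("scene")
M=R.from_rotvec(p["orientation"]).as_matrix()
a=imaging.camera("scene");b=cv2.imread("pics/s3.png")
ys=np.arange(.125,.215,.003)
for x in (.595,.598,.601):
  X=np.c_[np.full(len(ys),x),ys,np.full(len(ys),.074)]
  u=((X-p["origin"])@M)@np.array(p["K"]).T;u=(u[:,:2]/u[:,2:]).astype(np.float32)
  f=lambda i:cv2.remap(cv2.cvtColor(i,6),u[:,:1],u[:,1:],1).ravel().tolist()
  print(x,f(b));print("   ",f(a))
s=bot.observe();print(s["contact_force"],s["ft_torque"][2],s["grasp_force"],abs(s["joint_vel"]).max())
E
```

```text
0.595 [69, 99, 143, 190, 214, 220, 213, 212, 217, 212, 215, 210, 183, 128, 103, 169, 205, 216, 207, 143, 69, 46, 66, 100, 133, 131, 92, 55, 41, 38]
    [68, 103, 142, 148, 148, 144, 149, 178, 211, 213, 215, 211, 185, 130, 105, 169, 206, 218, 224, 207, 194, 151, 94, 70, 67, 60, 48, 38, 33, 33]
0.598 [67, 93, 132, 175, 192, 194, 205, 207, 198, 209, 204, 202, 185, 90, 93, 147, 187, 201, 175, 137, 66, 48, 64, 96, 131, 134, 96, 56, 41, 40]
    [68, 108, 140, 146, 141, 131, 136, 173, 196, 209, 204, 203, 186, 89, 93, 147, 187, 204, 198, 210, 196, 128, 79, 61, 63, 64, 52, 38, 30, 32]
0.601 [64, 89, 122, 140, 138, 154, 166, 151, 164, 162, 161, 172, 110, 63, 76, 123, 155, 145, 134, 86, 48, 42, 59, 98, 138, 134, 99, 58, 43, 39]
    [68, 104, 136, 142, 132, 111, 115, 138, 164, 160, 159, 169, 107, 61, 75, 122, 153, 147, 161, 167, 132, 77, 51, 57, 64, 63, 53, 36, 31, 32]
[ 0.71227626 -3.62792389  6.07689737] 0.22864155837430905 45.02504110336304 0.0012339678898682749
```

The bolt's bright front edge has moved back about 12 mm, so it is fully drawn. Handing in.

```bash
python3 -c "
from cell import bot
print(bot.finish_job())"
```

```text
the job is handed in; nothing more can be done
None
```

The job is handed in: the rectangular key is home in the keyway, turned clockwise to its stop and still gripped at 45 N, with the bolt drawn back about 12 mm in the camera images; no verdict came back.

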